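Sort tagged bearing housings and clamp the good one

TASK

On the sloping rest lie three bearing housings with coloured tags. Set the green-tagged one flat in the green nest and then swing that nest's clamp lever all the way down over it; set the red-tagged one flat in the red nest. Set them down rather than dropping them, leave the yellow-tagged one where it lies, and do not disturb the white mug.

Things in the scene. Friction and masses are not known exactly. Their poses are not given: they have to be found in the camera images.
- housing_green: loose grey pillow-block bearing housing, 0.45 kg; origin: centre of its underside, z out of its top. Foot 120 x 50 x 12 mm (x, y, z); on its middle an upright body 56 mm long (x), 28 mm thick (y, flat faces: grip here), round top at 66 mm. Green tag 27 x 44 mm on both ends of the foot, small patch on top. Starts in one of the rest's bays, flat on the 30 degree slope, x axis up the slope.
- housing_red: loose grey pillow-block bearing housing, 0.45 kg; origin: centre of its underside, z out of its top. Foot 120 x 50 x 12 mm (x, y, z); on its middle an upright body 56 mm long (x), 28 mm thick (y, flat faces: grip here), round top at 66 mm. Red tag 27 x 44 mm on both ends of the foot, small patch on top. Starts in one of the rest's bays, flat on the 30 degree slope, x axis up the slope.
- housing_yellow: loose grey pillow-block bearing housing, 0.45 kg; origin: centre of its underside, z out of its top. Foot 120 x 50 x 12 mm (x, y, z); on its middle an upright body 56 mm long (x), 28 mm thick (y, flat faces: grip here), round top at 66 mm. Yellow tag 27 x 44 mm on both ends of the foot, small patch on top. Starts in one of the rest's bays, flat on the 30 degree slope, x axis up the slope.
- rest: sloping rest fixed to the bench: dark steel plate 150 x 270 mm, tilted 30 degrees, low edge towards its -x (the robot), with a 13 mm lip there and 8 mm ribs between the three bays. Origin at bench level under the middle; the plate's face is 60 mm above it there. Bay centres at y = -87, 0 and +87 mm in its frame.
- nest_pass: tray nest fixed to the bench, green rim, 148 x 78 mm, long axis = x; pocket 132 x 62 mm, floor 8 mm and rim 22 mm above the bench; origin at bench level under the pocket's centre, z up. A housing lies in it flat and along it, either way round; a clamp lever is hinged on two 92 mm high cheeks at its -x end (robot side).
- nest_reject: tray nest fixed to the bench, red rim, 148 x 78 mm, long axis = x; pocket 132 x 62 mm, floor 8 mm and rim 22 mm above the bench; origin at bench level under the pocket's centre, z up. A housing lies in it flat and along it, either way round, no clamp.
- clamp (a joint): angle of the clamp lever (rad): 0 = shut, level along the nest's +x over the housing (2 to 3 mm above its top); pi/2 = standing upright; 2.1 = leaning back towards the robot. Stiff hinge, it stays where it is left; about 2 N at the handle moves it.
- clamp_hinge (a point): the clamp lever's hinge axis (along the nest's y), fixed on the nest at 88 mm towards its -x from the centre and 83 mm above the bench. Steel bar 20 mm wide, 12 mm thick, centred on the axis.
- clamp_handle (a point): middle of the outer face (the upper face when shut) of the lever's blue handle, 124 mm along the lever from the hinge; the handle is 52 mm long, 26 mm wide, 16 mm thick and ends 150 mm from the hinge. Its frame: x outward along the lever, z out of the outer face.
- mug: white mug, 85 mm high, 76 mm across, standing beyond the nests; to be left alone
Things that resemble listed ones, but are neither listed nor needed, are in the scene too. Leave any purple look-alike of the housing_green alone.

How it is judged (in metres and radians):
On the way, in this order (a step that is already met when the one before it is completed fails the run):
1. the green-tagged housing lies flat in the green nest, the clamp lever still open (horizontal distance between housing_green and nest_pass below 0.012 m and z of housing_green in the frame of nest_pass between 0.004 and 0.0115 m and angle between housing_green's own z axis and vertical below 0.08 rad and value of joint clamp above 0.8 rad), for 0.2 s.
2. the clamp lever is swung shut over it (horizontal distance between housing_green and nest_pass below 0.012 m and z of housing_green in the frame of nest_pass between 0.004 and 0.0115 m and angle between housing_green's own z axis and vertical below 0.08 rad and value of joint clamp below 0.1 rad), for 0.2 s.
At the end, for the whole second after the job is handed in: The green-tagged housing lies flat (within 0.08 rad) on the floor of the green nest, within 12 mm of its centre, with the clamp lever shut over it (below 0.1 rad); the red-tagged one lies likewise in the red nest; both are at rest; the yellow-tagged one is within 20 mm of where it was (all of step 2 and horizontal distance between housing_red and nest_reject below 0.012 m and z of housing_red in the frame of nest_reject between 0.004 and 0.0115 m and angle between housing_red's own z axis and vertical below 0.08 rad and distance of housing_yellow from where it was at the start of the episode below 0.02 m and linear speed of each of housing_green, housing_red below 0.02 m/s); the robot touches nothing.
It fails at once if a housing let go more than 27 mm above a nest's floor ((horizontal distance between housing_green and nest_pass below 0.08 m and z of housing_green in the frame of nest_pass above 0.035 m and contact force between the fingers and housing_green below 0.02 N) or (horizontal distance between housing_green and nest_reject below 0.08 m and z of housing_green in the frame of nest_reject above 0.035 m and contact force between the fingers and housing_green below 0.02 N) or (horizontal distance between housing_red and nest_pass below 0.08 m and z of housing_red in the frame of nest_pass above 0.035 m and contact force between the fingers and housing_red below 0.02 N) or (horizontal distance between housing_red and nest_reject below 0.08 m and z of housing_red in the frame of nest_reject above 0.035 m and contact force between the fingers and housing_red below 0.02 N)).
It fails at once if the yellow-tagged housing moved by more than 20 mm (distance of housing_yellow from where it was at the start of the episode above 0.02 m).
It fails at once if the mug moved by more than 30 mm or tipped (distance of mug from where it was at the start of the episode above 0.03 m or angle between mug's own z axis and vertical above 0.3 rad).
It also fails if it takes over 70 s, if anything falls off the work surface, if the arm or the gripper's body presses on something with over 40 N, if the wrist force passes 120 N, or if a joint passes its speed limit or range.

ROBOT

A 6-joint arm with a two-finger parallel gripper is mounted at the origin on the work surface. World frame = base frame: x ahead of the robot, y to its left, z up, the work surface at z = 0. Lengths are in mm, angles in rad, forces in N, time in s.
With the tool pointing down it reaches from about 275 to 750 mm from the base axis. Payload 10.2 kg.
Tool frame: the origin (TCP) lies midway between the tips of the shut fingers; the grasp point (between the pads) lies 19 mm behind it; z points along the fingers, y is the line along which they close (so a half turn about z gives the same grasp; the last joint's range is limited). The gripper opens to 85 mm and grips with 20 to 120 N. Pads are 22 mm wide; open, the fingers measure 114 mm over their backs; the gripper's body (76 mm by 85 mm) begins 54 mm behind the grasp point. The pads swing forward as they close: fully open they stand 13 mm farther back than shut.
Start: joints at [-1.364, 0.313, 1.498, -0, 1.331, -0.223], TCP at [218.75, -477.263, 231.294] pointing down, gripper open.
Joint ranges: [-2.94, 2.94], [-0.97, 2.17], [0.19, 2.56], [-1.23, 4.37], [0.02, 3.11], [-2.88, 2.88]. Speed limits (rad/s): [2.39, 2.39, 3.01, 3.14, 3.14, 3.14].

INTERFACE

Orientations are given as a unit quaternion [w, x, y, z].
In Python, from rig import ctrl gives the robot as it stands.
- The arm moves only by the tool arm_command, never from a script. Its argument "increments" is a list of rows, each an object with "dr": the turn, a rotation vector about the tool's x, y, z in units of pi/4 rad (1.0 is pi/4 rad), a list of three; "offset": the shift along the tool's x, y, z in units of 120 mm (1.0 is 120 mm), a list of three; "hand": the opening, from -1 (shut) to 1 (fully open). A call has 1 to 8 rows; each row shifts and turns the commanded pose from where the row before left it, along the tool's axes as they then stand; what a row does not reach is not made up. A row lasts 1/10 s, in which the tool goes at most 50 mm and 8.59 degrees, less where a joint would pass 70% of its speed; a pose out of reach is approached as far as the arm can. A call with a number of a shift or a turn outside -1 to 1 is refused whole. A call with a gripper value outside its range is refused whole. The fingers move at their own pace and stop on an object; "grip_force" is the grip in N (left out, the last holds). Time passes only in rows, so rows that do not move let the fingers close. It gives the time, the measured TCP pose, the force, the opening and the grip force at its end, in the units of the state.
- ctrl.sense(): the state, without advancing time (a new reading comes with each control period).
- ctrl.capture(name): name is "side" or "top" or "wrist"; returns the picture (384x512x3 uint8, red, green, blue); there is no depth.
- ctrl.camera_info(name): a dict with "K" (3x3 intrinsics, pixels), "R" (3x3) and "t" (3): a world point X has camera coordinates R X + t. Camera axes: x right, y down, z forward; pixel columns grow to the right and rows downward; lengths in mm; the calibration is good to about 2 mm. A picture is of the moment at which its call begins: read the wrist's pose just before it. camera_info takes no time and is no camera call; for the wrist camera it gives the pose at the moment of the call.
- ctrl.finish_job(): hands the job in; it is judged then, once.
The state is a dict: "time_s": time; "joints": joint angles; "dq": joint speeds; "tau": joint torques, N m; "eef_pos": TCP position; "ee_rot": TCP orientation; "force": force on the tool from outside, world axes, zero at the start; "wrist_torque": the same for the moment, N m; "grip_width": opening from 0.0 (shut) to 1.0 (fully open); "grip_force": force on a finger pad.
Only numpy, scipy, OpenCV 4.12 (cv2) and the standard library are available. Lean on these libraries where they do the work, as an engineer would, in place of code of your own. Each camera call takes 0.05 s, during which the arm holds its last target. There are 200 camera calls.

## Working session

There is one attempt and no reset: what is moved stays moved. The work goes in short steps, Python scripts to look and compute and a tool call to move; the robot and the scene stay as the last step left them, time stands still between calls to the robot, and variables do not carry over. Pictures are saved under pics/ and viewed, at most 10 in all, crops included, and the job is handed in when it is done.

Besides the shell and the picture viewer there is one more tool, called as name(argument=value, ...), one argument or row to a line, values as JSON. arm_command: Moves the arm, as the interface text tells. Shifts and turns lie within -1 to 1; 1 stands for 120 mm of shift or pi/4 rad of turn. Its arguments: {"type":"object","properties":{"increments":{"type":"array"},"grip_force":{"type":"number"}},"required":["increments"]}

```bash
ls; mkdir -p pics; python3 - <<'E'
from rig import ctrl
import cv2,numpy as np
for n in("top","side"):
    im=ctrl.capture(n); cv2.imwrite(f"pics/{n}0.png",im[:,:,::-1])
    c=ctrl.camera_info(n); print(n,np.round(c["K"],1).tolist(),np.round(-np.array(c["R"]).T@c["t"],0),np.round(c["R"],2).tolist())
a=cv2.imread("pics/top0.png");cv2.imwrite("pics/top0b.png",cv2.resize(a,(800,600),interpolation=cv2.INTER_CUBIC))
a=cv2.imread("pics/side0.png");cv2.imwrite("pics/side0b.png",cv2.resize(a,(800,600),interpolation=cv2.INTER_CUBIC))
print(ctrl.sense())
E
```

```text
pics
top [[455.0, 0.0, 261.1], [0.0, 455.0, 187.0], [0.0, 0.0, 1.0]] [ 489.   39. 1282.] [[-0.01, -1.0, 0.01], [-0.99, 0.01, -0.12], [0.12, -0.01, -0.99]]
side [[447.6, 0.0, 255.1], [0.0, 447.6, 189.6], [0.0, 0.0, 1.0]] [317. 908. 697.] [[-0.93, -0.36, -0.01], [-0.19, 0.51, -0.84], [0.3, -0.78, -0.54]]
{'time_s': 0.1, 'joints': array([-1.36440109e+00,  3.13415765e-01,  1.49834881e+00, -6.92012632e-06,
        1.33095998e+00, -2.23406093e-01]), 'dq': array([-0.00164441, -0.00335274, -0.00498829, -0.0007584 , -0.00207033,
       -0.00053921]), 'tau': array([ 2.36129454e-03, -4.12897182e+01, -2.60145038e+01, -1.35616860e-04,
        3.00689579e-03,  1.70493371e-05]), 'eef_pos': array([ 218.70161423, -477.04185248,  230.78580701]), 'ee_rot': array([-5.65962354e-04,  9.76997250e-01,  2.13251149e-01,  1.45318752e-06]), 'force': array([-0.77175959,  0.57798724, -0.06757624]), 'wrist_torque': array([-0.00721362, -0.05417663, -0.04189681]), 'grip_force': 0.0, 'grip_width': 0.9981415080315892}
```

View pics/top0b.png

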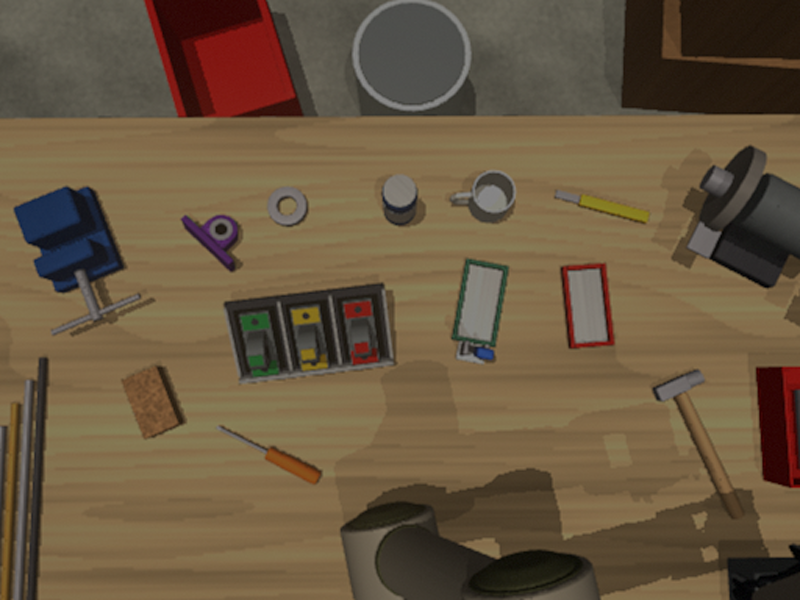

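View pics/side0b.png

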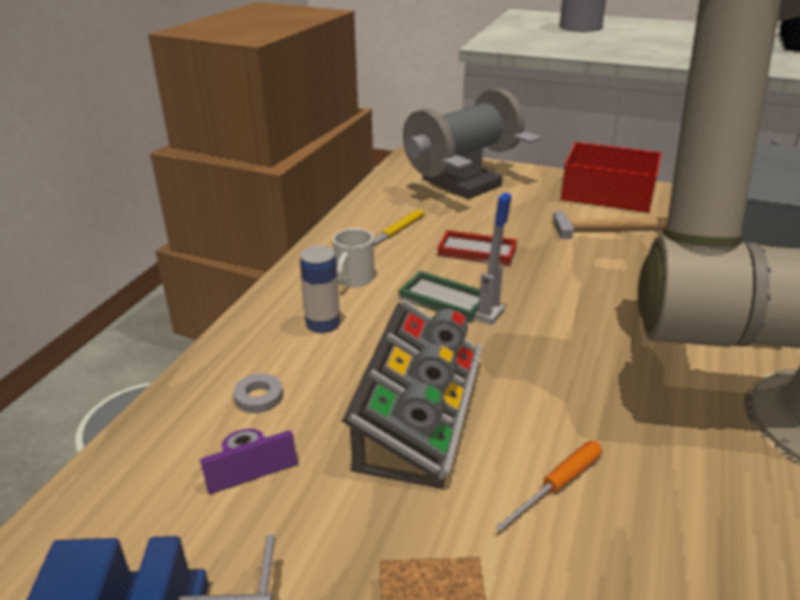

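The top view (800x600) shows the rest's bays with green at (258,342), yellow at (309,337) and red at (360,332). The green nest is at (480,303) with its lever standing near-upright (blue handle at (484,353)). The red nest is at (588,305) and the mug at (493,195).

Could be mistaken for the green housing: the purple look-alike at (215,240), the yellow housing, and the red bin at (225,60) versus the red nest. I choose the green-tagged one in the left bay. Next I measure.

```bash
cat > h.py <<'E'
import cv2,numpy as np
from rig import ctrl
from scipy.spatial.transform import Rotation as Rn
def ray(c,p):
    K,R,t=(np.array(c[k],float) for k in("K","R","t"))
    d=R.T@np.linalg.solve(K,[p[0],p[1],1.]); return -R.T@t,d/np.linalg.norm(d)
def onz(c,p,z):
    o,d=ray(c,p); return o+d*(z-o[2])/d[2]
def onplane(c,p,q,n):
    o,d=ray(c,p); return o+d*(((q-o)@n)/(d@n))
def tri(c1,p1,c2,p2):
    o1,d1=ray(c1,p1);o2,d2=ray(c2,p2)
    s=np.linalg.lstsq(np.c_[d1,-d2],o2-o1,rcond=None)[0]
    a,b=o1+s[0]*d1,o2+s[1]*d2; return (a+b)/2,np.linalg.norm(a-b)
HUE=dict(green=(45,85),yellow=(22,33),red=(172,8),blue=(105,125))
def mask(im,col,s=110,v=40):
    h=cv2.cvtColor(im,cv2.COLOR_RGB2HSV);a,b=HUE[col]
    H=h[...,0];m=((H>=a)&(H<=b)) if a<b else ((H>=a)|(H<=b))
    return (m&(h[...,1]>s)&(h[...,2]>v)).astype(np.uint8)
def blobs(im,col,amin=25,**k):
    n,l,st,ce=cv2.connectedComponentsWithStats(mask(im,col,**k))
    return [(l==i,st[i],ce[i]) for i in range(1,n) if st[i][4]>=amin]
E
python3 - <<'E'
from h import *
for n in("top","side"):
    im=cv2.imread(f"pics/{n}0.png")[:,:,::-1]; c=ctrl.camera_info(n)
    for col in HUE:
        for m,st,ce in blobs(im,col,12):
            if not(80<ce[1]<310): continue
            print(n,col,st.tolist(),ce.round(1),onz(c,ce,22)[:2].round(0))
E
```

```text
top green [154, 201, 18, 10, 126] [162.9 205.6] [589. 293.]
top green [159, 228, 9, 6, 48] [163.3 230.4] [521. 291.]
top green [162, 231, 16, 10, 71] [170.7 236.6] [504. 270.]
top yellow [371, 124, 45, 18, 332] [392.7 132.9] [ 790. -355.]
top yellow [186, 196, 19, 12, 167] [195.2 201.7] [599. 204.]
top yellow [192, 223, 10, 8, 60] [196.8 226.5] [531. 199.]
top yellow [192, 232, 18, 6, 73] [200.4 234. ] [510. 189.]
top red [360, 169, 33, 54, 485] [375.7 195.3] [ 613. -299.]
top red [220, 192, 18, 12, 164] [228.6 197.7] [610. 111.]
top red [224, 219, 18, 15, 163] [232.4 226.2] [530. 101.]
top red [484, 235, 28, 77, 1792] [498.1 270.7] [ 401. -628.]
top blue [9, 120, 43, 36, 908] [ 30.2 137.2] [785. 667.]
top blue [22, 120, 54, 57, 910] [ 49.6 158.2] [725. 611.]
top blue [34, 177, 15, 9, 80] [ 41.3 181.1] [661. 631.]
top blue [304, 222, 12, 8, 68] [309.7 225.7] [ 530. -113.]
side green [237, 247, 16, 19, 157] [244.6 256.1] [615. 203.]
side green [273, 247, 9, 11, 60] [276.7 252.2] [551. 165.]
side green [275, 272, 14, 17, 132] [281.9 279.9] [513. 245.]
side yellow [246, 134, 25, 16, 126] [257.8 141.9] [ 786. -338.]
side yellow [249, 223, 13, 16, 104] [255.2 230.5] [626. 107.]
side yellow [282, 223, 8, 8, 38] [285.4 226.1] [562.  65.]
side yellow [285, 246, 11, 15, 83] [290. 253.] [522. 157.]
side red [359, 91, 65, 45, 2248] [390.5 112.2] [ 403. -741.]
side red [281, 148, 34, 19, 309] [296.5 157.6] [ 635. -279.]
side red [320, 152, 11, 18, 95] [324.8 160.3] [ 549. -293.]
side red [289, 199, 9, 9, 58] [292.9 203.1] [574. -37.]
side red [258, 200, 14, 16, 145] [264.4 207.7] [637.   9.]
side red [292, 222, 11, 15, 118] [296.9 228.6] [533.  65.]
side blue [318, 124, 8, 20, 104] [321.4 133.3] [ 604. -474.]
side blue [194, 168, 19, 6, 55] [202.5 170.4] [ 875. -107.]
```

```bash
python3 - <<'E'
from h import *
T=ctrl.camera_info("top");S=ctrl.camera_info("side")
P=dict(gU=((162.9,205.6),(244.6,256.1)),gT=((163.3,230.4),(276.7,252.2)),yU=((195.2,201.7),(255.2,230.5)),yT=((196.8,226.5),(285.4,226.1)),rU=((228.6,197.7),(264.4,207.7)),blue=((309.7,225.7),(321.4,133.3)))
for k,(a,b) in P.items():
    p,e=tri(T,a,S,b);print(k,p.round(1),round(e,1))
im=cv2.imread("pics/top0.png")[:,:,::-1]
for col,box in(("green",(285,160,330,225)),("red",(355,165,400,230))):
    m=mask(im,col,60,25);x0,y0,x1,y1=box;w=np.zeros_like(m);w[y0:y1,x0:x1]=m[y0:y1,x0:x1]
    ct=max(cv2.findContours(w,0,2)[0],key=cv2.contourArea)
    q=np.array([onz(T,p,22)[:2] for p in ct[:,0]],np.float32)
    print(col,cv2.minAreaRect(q))
    ch=cv2.boxPoints(cv2.minAreaRect(q)).round(0).tolist();print(ch)
E
```

```text
gU [583.4 278.4  94.3] 0.5
gT [518.2 271.5 118.8] 0.7
yU [592.6 194.2  95.1] 0.7
yT [527.3 186.7 119.2] 0.6
rU [602.6 107.1  95.3] 0.1
blue [523.9 -89.9 209.6] 0.4
green ((620.1912231445312, -107.09809875488281), (77.0227279663086, 146.1027374267578), 78.66973876953125)
[[541.0, -131.0], [684.0, -159.0], [699.0, -84.0], [556.0, -55.0]]
red ((613.1309814453125, -298.600341796875), (147.28604125976562, 80.94038391113281), 3.784493923187256)
[[537.0, -263.0], [542.0, -344.0], [689.0, -334.0], [684.0, -253.0]]
```

Two-view checks agree: the green origin from its upper tag and from its top patch is about (550,275,61), against an expected 60 mm face height. Bay spacing is 86 against 87. The lever leans at about 1.65 rad. I'll verify with a close wrist view.

```bash
cat >> h.py <<'E'
def quat():
    w,x,y,z=ctrl.sense()["ee_rot"]; return Rn.from_quat([x,y,z,w])
def tool(zaxis,xhint):
    z=np.array(zaxis,float);z/=np.linalg.norm(z);x=np.array(xhint,float);x-=z*(x@z);x/=np.linalg.norm(x)
    return Rn.from_matrix(np.c_[x,np.cross(z,x),z])
def sl(psi):
    c,s=np.cos(psi),np.sin(psi);k=np.cos(np.pi/6); return np.array([k*c,k*s,.5]),np.array([-.5*c,-.5*s,k])
def plan(pos,R=None,p0=None,R0=None):
    """turn first, then shift along the turned axes"""
    R0=quat() if R0 is None else R0;R=R0 if R is None else R
    p0=ctrl.sense()["eef_pos"] if p0 is None else p0
    r=(R0.inv()*R).as_rotvec()/(np.pi/4);d=R.inv().apply(np.array(pos)-p0)/120
    print("turn",r.round(3),"deg",round(np.linalg.norm(r)*45,1),"min rows",int(np.ceil(np.linalg.norm(r)*45/8.59)),
      "| shift",d.round(3),"mm",round(np.linalg.norm(d)*120),"min rows",int(np.ceil(np.linalg.norm(d)*120/50)))
    return np.array(pos),R
E
python3 - <<'E'
from h import *
u,n=sl(np.radians(6.4)); g=np.array([550,275,61])
a=plan([218.7,-477,300]); 
b=plan([430,262,300],tool(-n,u),*a)
plan(g+150*n,None,*b)
E
```

```text
turn [0. 0. 0.] deg 0.0 min rows 0 | shift [ 0.    -0.001 -0.577] mm 69 min rows 2
turn [-0.107  0.661  0.395] deg 35.0 min rows 5 | shift [ 2.11  -5.924  1.218] mm 769 min rows 16
turn [0. 0. 0.] deg 0.0 min rows 0 | shift [-0.125  0.004  0.978] mm 118 min rows 3
```

arm_command(
  increments=[
    {"dr": [0,0,0],"offset": [0,0,-0.29],"hand": 1},
    {"dr": [0,0,0],"offset": [0,0,-0.29],"hand": 1},
    {"dr": [-0.021,0.132,0.079],"offset": [0,0,0],"hand": 1},
    {"dr": [-0.021,0.132,0.079],"offset": [0,0,0],"hand": 1},
    {"dr": [-0.021,0.132,0.079],"offset": [0,0,0],"hand": 1},
    {"dr": [-0.021,0.132,0.079],"offset": [0,0,0],"hand": 1},
    {"dr": [-0.021,0.132,0.079],"offset": [0,0,0],"hand": 1},
  ],
)

```text
time_s: 0.8
eef_pos: [218.6, -477.4, 300.9]
ee_rot: [-0.015, 0.964, 0.053, 0.26]
force: [-0.3, -0.2, -0.4]
grip_width: 1.0
grip_force: 0.0
```

arm_command(
  increments=[
    {"dr": [0,0,0],"offset": [0.105,-0.296,0.061],"hand": 1},
    {"dr": [0,0,0],"offset": [0.105,-0.296,0.061],"hand": 1},
    {"dr": [0,0,0],"offset": [0.105,-0.296,0.061],"hand": 1},
    {"dr": [0,0,0],"offset": [0.105,-0.296,0.061],"hand": 1},
    {"dr": [0,0,0],"offset": [0.105,-0.296,0.061],"hand": 1},
    {"dr": [0,0,0],"offset": [0.105,-0.296,0.061],"hand": 1},
    {"dr": [0,0,0],"offset": [0.105,-0.296,0.061],"hand": 1},
  ],
)

```text
time_s: 1.5
eef_pos: [292.3, -217.2, 300.4]
ee_rot: [-0.015, 0.965, 0.054, 0.258]
force: [0.9, -0.8, 1.2]
grip_width: 0.998
grip_force: 0.0
```

arm_command(
  increments=[
    {"dr": [0,0,0],"offset": [0.105,-0.296,0.061],"hand": 1},
    {"dr": [0,0,0],"offset": [0.105,-0.296,0.061],"hand": 1},
    {"dr": [0,0,0],"offset": [0.105,-0.296,0.061],"hand": 1},
    {"dr": [0,0,0],"offset": [0.105,-0.296,0.061],"hand": 1},
    {"dr": [0,0,0],"offset": [0.105,-0.296,0.061],"hand": 1},
    {"dr": [0,0,0],"offset": [0.105,-0.296,0.061],"hand": 1},
    {"dr": [0,0,0],"offset": [0.105,-0.296,0.061],"hand": 1},
  ],
)

```text
time_s: 2.2
eef_pos: [363.9, 34.2, 300.4]
ee_rot: [-0.014, 0.965, 0.054, 0.258]
force: [0.6, -1.1, 0.3]
grip_width: 0.998
grip_force: 0.0
```

arm_command(
  increments=[
    {"dr": [0,0,0],"offset": [0.105,-0.296,0.061],"hand": 1},
    {"dr": [0,0,0],"offset": [0.105,-0.296,0.061],"hand": 1},
    {"dr": [0,0,0],"offset": [0.105,-0.296,0.061],"hand": 1},
    {"dr": [0,0,0],"offset": [0.105,-0.296,0.061],"hand": 1},
    {"dr": [0,0,0],"offset": [0.105,-0.296,0.061],"hand": 1},
    {"dr": [0,0,0],"offset": [0.105,-0.296,0.061],"hand": 1},
    {"dr": [0,0,0],"offset": [0,0,0],"hand": 1},
    {"dr": [0,0,0],"offset": [0,0,0],"hand": 1},
  ],
)

```text
time_s: 3.0
eef_pos: [426.1, 252.3, 299.1]
ee_rot: [-0.015, 0.965, 0.055, 0.256]
force: [0.2, -1.1, 0.0]
grip_width: 1.004
grip_force: 0.0
```

```bash
python3 - <<'E'
from h import *
s=ctrl.sense();print(s["time_s"],s["eef_pos"].round(1))
c=ctrl.camera_info("wrist");im=ctrl.capture("wrist");cv2.imwrite("pics/w1.png",im[:,:,::-1])
u,n=sl(np.radians(6.4)); g=np.array([550,275,61])
print(np.array(c["K"])[0,0], (-np.array(c["R"]).T@c["t"]).round(0))
for col in("green","yellow","red"):
    for m,st,ce in blobs(im,col,60): print(col,st.tolist(),ce.round(1),onplane(c,ce,g+12*n,n).round(1))
plan(g+150*n,tool(-n,u))
E
```

```text
3.0 [426.1 252.3 299.1]
326.3900300860902 [428. 253. 462.]
green [232, 107, 37, 23, 740] [250.2 118. ] [581.6 278.5  93.2]
green [240, 158, 20, 16, 315] [249.3 165.5] [530.6 274.3  63.7]
green [234, 178, 34, 20, 449] [250.4 189.5] [503.1 270.1  47.7]
yellow [302, 107, 38, 23, 765] [320.5 118. ] [591.  194.7  93.2]
yellow [317, 158, 21, 16, 327] [326.8 165.4] [541.6 177.3  63.8]
yellow [299, 178, 34, 20, 335] [311.8 191.2] [510.  191.   46.5]
red [374, 107, 40, 23, 778] [393.3 118. ] [600.8 108.   93.3]
red [396, 158, 23, 16, 333] [407.  165.5] [552.9  77.1  63.8]
red [366, 178, 36, 20, 516] [382.2 189. ] [522.8 101.1  48.1]
turn [-0.     0.005  0.   ] deg 0.2 min rows 1 | shift [-0.087 -0.079  0.994] mm 120 min rows 3
```

View pics/w1.png

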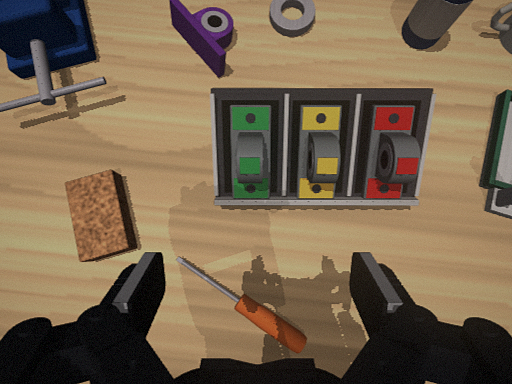

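The close wrist view shows green in the left bay (upper tag at (250,118)), yellow at (320,118) and red at (393,118), all square in their bays. The purple look-alike is outside at (205,35). The tag-derived origin agrees within 2 mm, so I descend.

```bash
python3 - <<'E'
from h import *
u,n=sl(np.radians(6.4)); g=np.array([548.5,274.7,60.5])
plan(g+24*n,tool(-n,u))
E
```

```text
turn [-0.     0.005  0.   ] deg 0.2 min rows 1 | shift [-0.1   -0.078  2.041] mm 245 min rows 5
```

arm_command(
  increments=[
    {"dr": [0,0.005,0],"offset": [-0.05,-0.04,0.3],"hand": 1},
    {"dr": [0,0,0],"offset": [-0.05,-0.04,0.3],"hand": 1},
    {"dr": [0,0,0],"offset": [0,0,0.35],"hand": 1},
    {"dr": [0,0,0],"offset": [0,0,0.3],"hand": 1},
    {"dr": [0,0,0],"offset": [0,0,0.25],"hand": 1},
    {"dr": [0,0,0],"offset": [0,0,0.2],"hand": 1},
    {"dr": [0,0,0],"offset": [0,0,0.15],"hand": 1},
    {"dr": [0,0,0],"offset": [0,0,0],"hand": 1},
  ],
)

```text
time_s: 3.85
eef_pos: [525.5, 270.9, 100.0]
ee_rot: [-0.014, 0.965, 0.053, 0.257]
force: [-0.4, 0.3, 0.9]
grip_width: 1.001
grip_force: 0.0
```

```bash
python3 - <<'E'
from h import *
u,n=sl(np.radians(6.4)); g=np.array([548.5,274.7,60.5])
plan(g+24*n,tool(-n,u));print(ctrl.sense()["force"])
im=ctrl.capture("wrist");cv2.imwrite("pics/w2.png",im[:,:,::-1])
E
```

```text
turn [ 0.002  0.003 -0.003] deg 0.2 min rows 1 | shift [ 0.003 -0.01   0.182] mm 22 min rows 1
[-0.35406017  0.29590555  0.90649899]
```

View pics/w2.png

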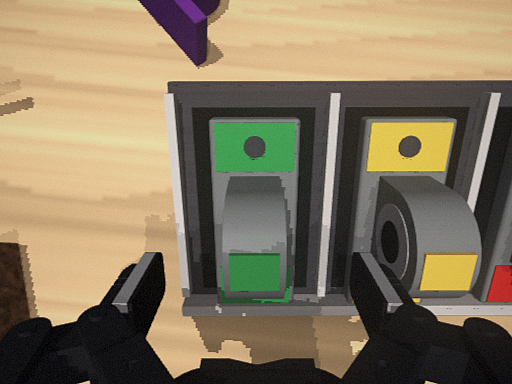

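The green housing is centred between the fingers (body at x≈255, fingers at 150 and 365). I lower the rest of the way and grip.

arm_command(
  increments=[
    {"dr": [0,0,0],"offset": [0,-0.01,0.12],"hand": 1},
    {"dr": [0,0,0],"offset": [0,0,0.06],"hand": 1},
    {"dr": [0,0,0],"offset": [0,0,0],"hand": 1},
    {"dr": [0,0,0],"offset": [0,0,0],"hand": -1},
    {"dr": [0,0,0],"offset": [0,0,0],"hand": -1},
    {"dr": [0,0,0],"offset": [0,0,0],"hand": -1},
    {"dr": [0,0,0],"offset": [0,0,0],"hand": -1},
    {"dr": [0,0,0],"offset": [0,0,0],"hand": -1},
  ],
  grip_force=80,
)

```text
time_s: 4.7
eef_pos: [536.0, 275.1, 83.4]
ee_rot: [-0.015, 0.964, 0.054, 0.259]
force: [-4.2, -3.6, 4.1]
grip_width: 0.32
grip_force: 79.8
```

arm_command(
  increments=[
    {"dr": [0,0,0],"offset": [0,0,0],"hand": -1},
    {"dr": [0,0,0],"offset": [0,0,0],"hand": -1},
    {"dr": [0,0,0],"offset": [0,0,0],"hand": -1},
    {"dr": [0,0,0],"offset": [0,0,0],"hand": -1},
  ],
)

```text
time_s: 5.1
eef_pos: [535.9, 275.1, 83.4]
ee_rot: [-0.015, 0.964, 0.054, 0.259]
force: [-4.3, -3.3, 5.2]
grip_width: 0.317
grip_force: 79.8
```

arm_command(
  increments=[
    {"dr": [0,0,0],"offset": [0,0,-0.1],"hand": -1},
    {"dr": [0,0,0],"offset": [0,0,-0.2],"hand": -1},
    {"dr": [0,0,0],"offset": [0,0,-0.3],"hand": -1},
    {"dr": [0,0,0],"offset": [0,0,-0.3],"hand": -1},
    {"dr": [0,0,0],"offset": [0,0,-0.3],"hand": -1},
    {"dr": [0,0,0],"offset": [0,0,0],"hand": -1},
  ],
)

```text
time_s: 5.7
eef_pos: [463.3, 267.6, 211.4]
ee_rot: [-0.016, 0.964, 0.054, 0.261]
force: [0.8, 1.1, -5.8]
grip_width: 0.32
grip_force: 80.6
```

```bash
python3 - <<'E'
from h import *
s=ctrl.sense();print(s["eef_pos"].round(1),s["grip_width"],s["force"].round(1))
a=np.radians(-11.3);x=[np.cos(a),np.sin(a),0]
plan([620,-107,200],tool([0,0,-1],x))
im=ctrl.capture("wrist");c=ctrl.camera_info("wrist")
for m,st,ce in blobs(im,"green",60,s=90): print(st.tolist(),ce.round(1))
im=ctrl.capture("top");T=ctrl.camera_info("top");cv2.imwrite("pics/t2.png",im[:,:,::-1])
E
```

```text
[463.3 267.6 211.4] 0.3204725939183201 [ 0.8  1.1 -5.8]
turn [-0.107 -0.668  0.385] deg 35.0 min rows 5 | shift [1.892 2.806 0.095] mm 406 min rows 9
[212, 131, 91, 54, 4350] [257.1 157.2]
[228, 283, 59, 42, 2413] [257.  303.4]
```

arm_command(
  increments=[
    {"dr": [-0.021,-0.134,0.077],"offset": [0,0,0],"hand": -1},
    {"dr": [-0.021,-0.134,0.077],"offset": [0,0,0],"hand": -1},
    {"dr": [-0.021,-0.134,0.077],"offset": [0,0,0],"hand": -1},
    {"dr": [-0.021,-0.134,0.077],"offset": [0,0,0],"hand": -1},
    {"dr": [-0.021,-0.134,0.077],"offset": [0,0,0],"hand": -1},
    {"dr": [0,0,0],"offset": [0.1,0.15,0],"hand": -1},
    {"dr": [0,0,0],"offset": [0.19,0.28,0.01],"hand": -1},
    {"dr": [0,0,0],"offset": [0.19,0.28,0.01],"hand": -1},
  ],
)

```text
time_s: 6.6
eef_pos: [504.3, 171.0, 202.7]
ee_rot: [0.001, 0.995, -0.098, -0.005]
force: [1.1, 0.0, -5.9]
grip_width: 0.32
grip_force: 81.0
```

arm_command(
  increments=[
    {"dr": [0,0,0],"offset": [0.19,0.28,0.01],"hand": -1},
    {"dr": [0,0,0],"offset": [0.19,0.28,0.01],"hand": -1},
    {"dr": [0,0,0],"offset": [0.19,0.28,0.01],"hand": -1},
    {"dr": [0,0,0],"offset": [0.19,0.28,0.01],"hand": -1},
    {"dr": [0,0,0],"offset": [0.19,0.28,0.01],"hand": -1},
    {"dr": [0,0,0],"offset": [0.19,0.28,0.01],"hand": -1},
    {"dr": [0,0,0],"offset": [0.19,0.28,0.01],"hand": -1},
    {"dr": [0,0,0],"offset": [0.09,0.13,0],"hand": -1},
  ],
)

```text
time_s: 7.4
eef_pos: [622.0, -110.8, 192.8]
ee_rot: [0.0, 0.995, -0.1, -0.005]
force: [-0.3, 0.2, -5.7]
grip_width: 0.32
grip_force: 81.1
```

```bash
python3 - <<'E'
from h import *
s=ctrl.sense();p=s["eef_pos"];print(s["time_s"],p.round(1),s["grip_width"],s["force"].round(1))
a=np.radians(-11.3);x=[np.cos(a),np.sin(a),0]
plan([620,-107,200],tool([0,0,-1],x))
R=quat();c=ctrl.camera_info("wrist");im=ctrl.capture("wrist");cv2.imwrite("pics/w3.png",im[:,:,::-1])
z=R.as_matrix()[:,2]
for m,st,ce in blobs(im,"green",60,s=90):
    q=onplane(c,ce,p+14*z,z); print(st.tolist(),ce.round(1),"tool-frame of tag",R.inv().apply(q-p).round(1))
im=ctrl.capture("side");cv2.imwrite("pics/s3.png",cv2.resize(im[40:290,160:420,::-1],None,fx=2.3,fy=2.3,interpolation=cv2.INTER_CUBIC))
E
```

```text
7.4 [ 622.  -110.8  192.8] 0.3200140877707018 [-0.3  0.2 -5.7]
turn [ 0.002  0.012 -0.005] deg 0.6 min rows 1 | shift [-0.023 -0.028 -0.06 ] mm 8 min rows 1
[212, 131, 91, 54, 4330] [257.1 157.2] tool-frame of tag [46.  -0.2 14. ]
[228, 282, 59, 43, 2459] [257. 303.] tool-frame of tag [-39.   -0.3  14. ]
```

View pics/s3.png

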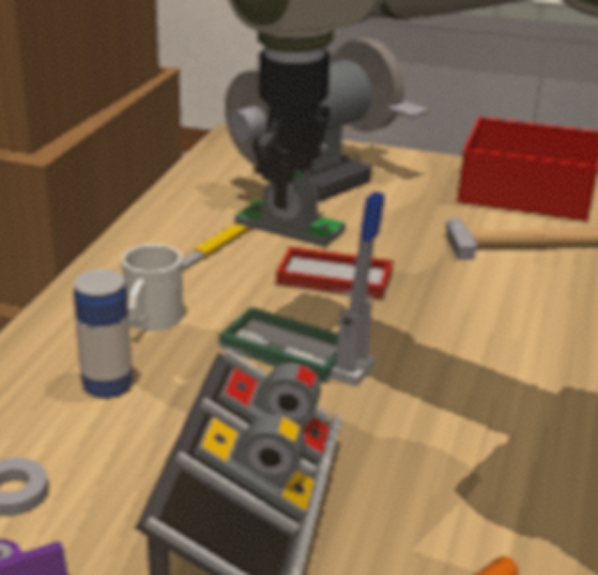

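View pics/w3.png

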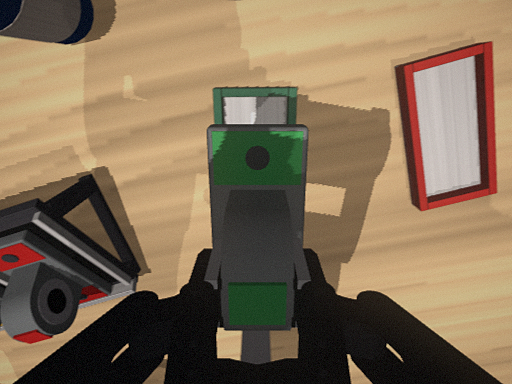

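The wrist view shows the green housing held centrally (tag at (257,157), 46 mm ahead of the TCP as expected), over the green nest whose far edge is at row 88, columns 213–298. The red nest is at (447,125). The side view shows the wrist well above the lever. Cross-check of the nests from this view:

```bash
python3 - <<'E'
from h import *
c=ctrl.camera_info("wrist");im=cv2.imread("pics/w3.png")[:,:,::-1]
p1,p2=onz(c,(213.5,87.5),22),onz(c,(298,87.5),22);m=(p1+p2)/2;e=p1-p2
print("far edge",p1.round(1),p2.round(1),"width",np.linalg.norm(e).round(1),"yaw",np.degrees(np.arctan2(-e[0],e[1])).round(1))
ax=np.array([e[1],-e[0],0])/np.linalg.norm(e);print("green centre",(m-74*ax).round(1))
w=mask(im,"red",90,30);w[:,:380]=0
ct=max(cv2.findContours(w,0,2)[0],key=cv2.contourArea)
q=np.array([onz(c,p,22)[:2] for p in ct[:,0]],np.float32);print("red",cv2.minAreaRect(q))
m=mask(im,"green",60,25)[84:122,200:312]
ys,xs=np.nonzero(m);print(xs.min()+200,xs.max()+200,ys.min()+84)
a=np.radians(-11.3);x=[np.cos(a),np.sin(a),0]
plan([620,-107,55],tool([0,0,-1],x))
E
```

```text
far edge [700.1 -85.7  22. ] [ 684.6 -161.    22. ] width 76.9 yaw -11.6
green centre [ 619.8 -108.5   22. ]
red ((614.2245483398438, -295.33563232421875), (147.9286346435547, 84.4528579711914), 3.719404935836792)
213 296 88
turn [ 0.002  0.012 -0.006] deg 0.6 min rows 1 | shift [-0.02  -0.023  1.148] mm 138 min rows 3
```

arm_command(
  increments=[
    {"dr": [0,0.012,-0.005],"offset": [-0.02,-0.025,0.1],"hand": -1},
    {"dr": [0,0,0],"offset": [0,0,0.25],"hand": -1},
    {"dr": [0,0,0],"offset": [0,0,0.3],"hand": -1},
    {"dr": [0,0,0],"offset": [0,0,0.25],"hand": -1},
    {"dr": [0,0,0],"offset": [0,0,0.2],"hand": -1},
    {"dr": [0,0,0],"offset": [0,0,0],"hand": -1},
    {"dr": [0,0,0],"offset": [0,0,0],"hand": -1},
  ],
)

```text
time_s: 8.2
eef_pos: [620.3, -103.7, 63.8]
ee_rot: [0.001, 0.995, -0.097, 0.001]
force: [0.5, 0.9, -4.2]
grip_width: 0.319
grip_force: 80.8
```

```bash
python3 - <<'E'
from h import *
a=np.radians(-11.4);x=[np.cos(a),np.sin(a),0]
plan([620,-107.7,36],tool([0,0,-1],x));s=ctrl.sense();print(s["eef_pos"].round(1),s["force"].round(1))
im=ctrl.capture("wrist");c=ctrl.camera_info("wrist")
cv2.imwrite("pics/w4.png",im[:,:,::-1])
E
```

```text
turn [ 0.002 -0.003  0.007] deg 0.3 min rows 1 | shift [0.004 0.033 0.231] mm 28 min rows 1
[ 620.3 -103.7   63.8] [ 0.5  0.9 -4.2]
```

View pics/w4.png

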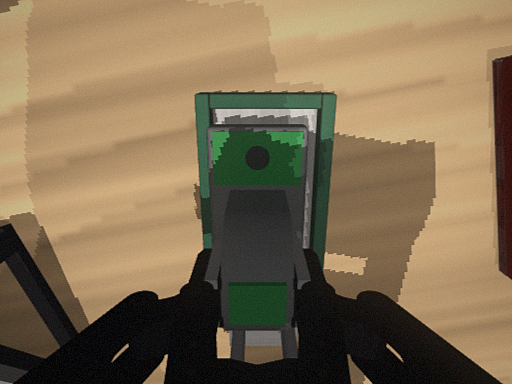

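The nest's rim is at columns 196–336 (centre 266) and the housing's centre is at 257, so the housing sits 4–5 mm to the left. I correct that and then set it down.

arm_command(
  increments=[
    {"dr": [0,0,0.007],"offset": [0.004,0.037,0],"hand": -1},
    {"dr": [0,0,0],"offset": [0,0,0],"hand": -1},
    {"dr": [0,0,0],"offset": [0,0,0.08],"hand": -1},
    {"dr": [0,0,0],"offset": [0,0,0.08],"hand": -1},
    {"dr": [0,0,0],"offset": [0,0,0.04],"hand": -1},
    {"dr": [0,0,0],"offset": [0,0,0.02],"hand": -1},
    {"dr": [0,0,0],"offset": [0,0,0],"hand": -1},
  ],
)

```text
time_s: 8.95
eef_pos: [619.9, -108.5, 37.1]
ee_rot: [0.001, 0.995, -0.1, 0.001]
force: [-0.3, -0.5, -5.9]
grip_width: 0.318
grip_force: 81.1
```

arm_command(
  increments=[
    {"dr": [0,0,0],"offset": [0,0,0.015],"hand": -1},
    {"dr": [0,0,0],"offset": [0,0,0],"hand": -1},
  ],
)

```text
time_s: 9.15
eef_pos: [620.1, -108.6, 35.9]
ee_rot: [0.001, 0.995, -0.1, 0.002]
force: [-0.4, -0.2, -6.3]
grip_width: 0.322
grip_force: 81.1
```

arm_command(
  increments=[
    {"dr": [0,0,0],"offset": [0,0,0.012],"hand": -1},
    {"dr": [0,0,0],"offset": [0,0,0],"hand": -1},
  ],
)

```text
time_s: 9.35
eef_pos: [620.4, -108.7, 35.5]
ee_rot: [0.001, 0.995, -0.1, 0.002]
force: [-2.9, 0.8, 2.2]
grip_width: 0.315
grip_force: 82.0
```

arm_command(
  increments=[
    {"dr": [0,0,0],"offset": [0,0,0.003],"hand": -0.3},
    {"dr": [0,0,0],"offset": [0,0,0],"hand": 0.0},
    {"dr": [0,0,0],"offset": [0,0,0],"hand": 0.6},
    {"dr": [0,0,0],"offset": [0,0,0],"hand": 1},
    {"dr": [0,0,0],"offset": [0,0,0],"hand": 1},
    {"dr": [0,0,0],"offset": [0,0,0],"hand": 1},
  ],
)

```text
time_s: 9.95
eef_pos: [620.1, -108.6, 34.0]
ee_rot: [0.001, 0.995, -0.1, 0.002]
force: [0.6, -0.3, 0.0]
grip_width: 1.002
grip_force: 0.0
```

arm_command(
  increments=[
    {"dr": [0,0,0],"offset": [0,0,-0.2],"hand": 1},
    {"dr": [0,0,0],"offset": [0,0,-0.35],"hand": 1},
    {"dr": [0,0,0],"offset": [0,0,-0.4],"hand": 1},
    {"dr": [0,0,0],"offset": [0,0,-0.4],"hand": 1},
    {"dr": [0,0,0],"offset": [0,0,-0.4],"hand": 1},
    {"dr": [0,0,0],"offset": [0,0,-0.2],"hand": 1},
    {"dr": [0,0,0],"offset": [0,0,0],"hand": 1},
  ],
)

```text
time_s: 10.65
eef_pos: [620.3, -108.3, 272.3]
ee_rot: [0.002, 0.995, -0.1, 0.005]
force: [-0.0, 0.1, -0.4]
grip_width: 1.0
grip_force: 0.0
```

```bash
python3 - <<'E'
from h import *
s=ctrl.sense();print(s["time_s"],s["eef_pos"].round(1),s["force"].round(1))
c=ctrl.camera_info("wrist");im=ctrl.capture("wrist");cv2.imwrite("pics/w5.png",im[:,:,::-1])
for col in("green","blue"):
  for m,st,ce in blobs(im,col,60): print(col,st.tolist(),ce.round(1),onz(c,ce,20).round(1))
im=ctrl.capture("side");cv2.imwrite("pics/s5.png",im[:,:,::-1]);b=[x for x in blobs(im,"blue",40) if 300<x[2][0]<340];pb=[x[2] for x in b];print(pb)
imt=ctrl.capture("top");bt=[x for x in blobs(imt,"blue",20) if x[2][0]>250];print([x[2] for x in bt])
if pb and bt: print(tri(ctrl.camera_info("top"),bt[0][2],ctrl.camera_info("side"),pb[0]))
E
```

```text
10.65 [ 620.3 -108.3  272.3] [-0.   0.1 -0.4]
green [238, 101, 37, 24, 722] [256.4 112.4] [ 664.7 -116.9   20. ]
green [247, 152, 20, 16, 310] [256.8 159.5] [ 608.7 -106.    20. ]
green [240, 174, 34, 21, 479] [256.5 185.5] [575.8 -98.8  20. ]
blue [28, 36, 26, 5, 62] [40.6 38.1] [790.5 100.3  20. ]
blue [240, 296, 35, 61, 1737] [257.3 329.6] [355.3 -55.2  20. ]
[array([321.34693878, 133.75510204])]
[]
```

View pics/w5.png

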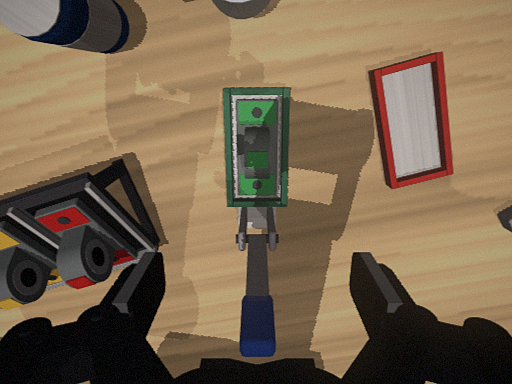

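The wrist view shows the green housing flat in the green nest (tags at (256,112) and (256,185); centre worked out at (619,-108)). The lever is at columns 240–275, straight behind it. I go behind the lever with shut fingers and swing it down along its arc.

arm_command(
  increments=[
    {"dr": [0,0,0],"offset": [0,0,-0.1],"hand": -1},
    {"dr": [0,0,0],"offset": [0,0,0],"hand": -1},
    {"dr": [0,0,0],"offset": [-0.1,0,0],"hand": -1},
    {"dr": [0,0,0],"offset": [-0.28,0,0],"hand": -1},
    {"dr": [0,0,0],"offset": [-0.3,0,0],"hand": -1},
    {"dr": [0,0,0],"offset": [-0.3,0,0],"hand": -1},
    {"dr": [0,0,0],"offset": [-0.2,0,0],"hand": -1},
    {"dr": [0,0,0],"offset": [0,0,0],"hand": -1},
  ],
)

```text
time_s: 11.6
eef_pos: [478.7, -79.3, 280.1]
ee_rot: [0.001, 0.995, -0.1, 0.002]
force: [0.7, -0.1, -0.3]
grip_width: -0.003
grip_force: 0.0
```

```bash
python3 - <<'E'
from h import *
a=np.radians(-11.5);ax=np.array([np.cos(a),np.sin(a),0]);N=np.array([620,-108,0])
s=ctrl.sense();print(s["time_s"],s["eef_pos"].round(1),s["grip_width"],s["force"].round(1))
plan(N-142*ax+[0,0,206],tool([0,0,-1],ax))
im=ctrl.capture("side");print([x[2].round(1) for x in blobs(im,"blue",40) if 280<x[2][0]<340])
E
```

```text
11.6 [478.7 -79.3 280.1] -0.002866683496118528 [ 0.7 -0.1 -0.3]
turn [ 0.002 -0.005  0.001] deg 0.3 min rows 1 | shift [ 0.018 -0.001  0.617] mm 74 min rows 2
[array([321.2, 133.9])]
```

arm_command(
  increments=[
    {"dr": [0,0,0],"offset": [0.01,0,0.2],"hand": -1},
    {"dr": [0,0,0],"offset": [0.01,0,0.3],"hand": -1},
    {"dr": [0,0,0],"offset": [0,0,0.12],"hand": -1},
    {"dr": [0,0,0],"offset": [0,0,0],"hand": -1},
    {"dr": [0,0,0],"offset": [0.1,0,0],"hand": -1},
    {"dr": [0,0,0],"offset": [0.11,0,0],"hand": -1},
    {"dr": [0,0,0],"offset": [0.129,0,-0.002],"hand": -1},
    {"dr": [0,0,0],"offset": [0.129,0,-0.003],"hand": -1},
  ],
)

```text
time_s: 12.45
eef_pos: [539.2, -92.0, 206.8]
ee_rot: [0.001, 0.995, -0.1, 0.002]
force: [-2.1, 1.2, -0.8]
grip_width: 0.0
grip_force: 0.8
```

```bash
python3 - <<'E'
from h import *
a=np.radians(-11.5);ax=np.array([np.cos(a),np.sin(a),0]);N=np.array([620,-108,0])
s=ctrl.sense();print(s["time_s"],((s["eef_pos"]-N)@ax).round(1),s["eef_pos"].round(1),s["force"].round(1))
im=ctrl.capture("side");print([x[2].round(1) for x in blobs(im,"blue",40) if 280<x[2][0]<340])
E
```

```text
12.45 -82.3 [539.2 -92.  206.8] [-2.1  1.2 -0.8]
[array([308.8, 131. ])]
```

Contact is made (about 2 N) and the handle is moving. I continue along the arc.

arm_command(
  increments=[
    {"dr": [0,0,0],"offset": [0.09,0,0.021],"hand": -1},
    {"dr": [0,0,0],"offset": [0.09,0,0.022],"hand": -1},
    {"dr": [0,0,0],"offset": [0.095,0,0.041],"hand": -1},
    {"dr": [0,0,0],"offset": [0.095,0,0.042],"hand": -1},
    {"dr": [0,0,0],"offset": [0.085,0,0.058],"hand": -1},
    {"dr": [0,0,0],"offset": [0.085,0,0.059],"hand": -1},
    {"dr": [0,0,0],"offset": [0.071,0,0.075],"hand": -1},
    {"dr": [0,0,0],"offset": [0.071,0,0.075],"hand": -1},
  ],
)

```text
time_s: 13.3
eef_pos: [619.2, -108.2, 158.4]
ee_rot: [0.001, 0.995, -0.1, 0.002]
force: [-0.9, 0.9, 0.7]
grip_width: 0.0
grip_force: 0.5
```

```bash
python3 - <<'E'
from h import *
a=np.radians(-11.5);ax=np.array([np.cos(a),np.sin(a),0]);N=np.array([620,-108,0])
s=ctrl.sense();print(s["time_s"],((s["eef_pos"]-N)@ax).round(1),s["eef_pos"].round(1),s["force"].round(1))
im=ctrl.capture("side");print([x[2].round(1) for x in blobs(im,"blue",40) if 250<x[2][0]<340])
E
```

```text
13.3 -0.8 [ 619.2 -108.2  158.4] [-0.9  0.9  0.7]
[array([280.9, 142.4])]
```

Right on the planned arc (X −1, Z 158 at θ≈0.6).

arm_command(
  increments=[
    {"dr": [0,0,0],"offset": [0.055,0,0.085],"hand": -1},
    {"dr": [0,0,0],"offset": [0.055,0,0.085],"hand": -1},
    {"dr": [0,0,0],"offset": [0.036,0,0.097],"hand": -1},
    {"dr": [0,0,0],"offset": [0.036,0,0.097],"hand": -1},
    {"dr": [0,0,0],"offset": [0.017,0,0.1],"hand": -1},
    {"dr": [0,0,0],"offset": [0.017,0,0.08],"hand": -1},
    {"dr": [0,0,0],"offset": [0,0,0],"hand": -1},
  ],
)

```text
time_s: 14.05
eef_pos: [644.1, -113.3, 93.6]
ee_rot: [0.001, 0.995, -0.1, 0.002]
force: [0.5, -0.1, -0.5]
grip_width: -0.0
grip_force: 0.0
```

arm_command(
  increments=[
    {"dr": [0,0,0],"offset": [0,0,0.015],"hand": -1},
    {"dr": [0,0,0],"offset": [0,0,0],"hand": -1},
  ],
)

```text
time_s: 14.25
eef_pos: [644.3, -113.4, 93.0]
ee_rot: [0.001, 0.995, -0.1, 0.002]
force: [-3.3, 0.4, 9.7]
grip_width: -0.001
grip_force: 4.4
```

arm_command(
  increments=[
    {"dr": [0,0,0],"offset": [0,0,0.01],"hand": -1},
    {"dr": [0,0,0],"offset": [0,0,0],"hand": -1},
  ],
)

```text
time_s: 14.45
eef_pos: [644.3, -113.4, 92.9]
ee_rot: [0.001, 0.995, -0.1, 0.002]
force: [-6.4, 2.1, 15.6]
grip_width: 0.001
grip_force: 7.9
```

arm_command(
  increments=[
    {"dr": [0,0,0],"offset": [0,0,-0.2],"hand": -1},
    {"dr": [0,0,0],"offset": [0,0,-0.4],"hand": -1},
    {"dr": [0,0,0],"offset": [0,0,-0.4],"hand": -1},
    {"dr": [0,0,0],"offset": [0,0,-0.4],"hand": 1},
    {"dr": [0,0,0],"offset": [0,0,-0.2],"hand": 1},
    {"dr": [0,0,0],"offset": [0,0,0],"hand": 1},
  ],
)

```text
time_s: 15.05
eef_pos: [644.4, -113.2, 286.7]
ee_rot: [0.002, 0.995, -0.1, 0.005]
force: [-0.6, 0.3, -0.7]
grip_width: 0.501
grip_force: 0.0
```

```bash
python3 - <<'E'
from h import *
s=ctrl.sense();print(s["time_s"],s["eef_pos"].round(1))
c=ctrl.camera_info("wrist");im=ctrl.capture("wrist");S=ctrl.camera_info("side");ims=ctrl.capture("side");cv2.imwrite("pics/s6.png",ims[:,:,::-1])
A=[x for x in blobs(im,"blue",60)];B=[x for x in blobs(ims,"blue",30) if 230<x[2][0]<340]
print([(x[1].tolist(),x[2].round(1)) for x in A],[(x[1].tolist(),x[2].round(1)) for x in B])
for x in A:
  for y in B: print(tri(c,x[2],S,y[2]))
u,n=sl(np.radians(6.4))
r=np.array([602.6,107.1,95.3])-46.5*u-12*n; r2=np.array([600.8,108,93.3])-46.5*u-12*n;print(r.round(1),r2.round(1))
plan((r+r2)/2+120*n,tool(-n,u))
E
```

```text
15.05 [ 644.4 -113.2  286.7]
[([55, 1, 20, 18, 72], array([66.3,  8.9])), ([46, 60, 33, 14, 87], array([64.7, 68.5])), ([244, 125, 25, 49, 1132], array([256.3, 149.2]))] [([265, 159, 18, 9, 91], array([273.4, 162.4]))]
(array([711.26328842, -26.6373785 , 161.80038255]), np.float64(172.16301453652824))
(array([692.25163279,  -7.23781581, 160.38847222]), np.float64(141.0565097002987))
(array([ 656.22957016, -114.95587632,   87.62260289]), np.float64(0.08822515474257477))
[568.5 103.3  61.7] [566.7 104.2  59.7]
turn [ 0.106  0.658 -0.387] deg 34.7 min rows 5 | shift [-1.291 -1.865  0.384] mm 276 min rows 6
```

The clamp is shut: the handle triangulates to (656,-115,88), as expected for a level lever. Now the red housing.

arm_command(
  increments=[
    {"dr": [0.021,0.132,-0.077],"offset": [0,0,0],"hand": 1},
    {"dr": [0.021,0.132,-0.077],"offset": [0,0,0],"hand": 1},
    {"dr": [0.021,0.132,-0.077],"offset": [0,0,0],"hand": 1},
    {"dr": [0.021,0.132,-0.077],"offset": [0,0,0],"hand": 1},
    {"dr": [0.021,0.132,-0.077],"offset": [0,0,0],"hand": 1},
  ],
)

```text
time_s: 15.65
eef_pos: [642.8, -112.6, 281.0]
ee_rot: [-0.014, 0.964, 0.054, 0.26]
force: [0.8, 1.1, -0.2]
grip_width: 1.003
grip_force: 0.0
```

arm_command(
  increments=[
    {"dr": [0,0,0],"offset": [-0.161,-0.233,0.02],"hand": 1},
    {"dr": [0,0,0],"offset": [-0.161,-0.233,0.02],"hand": 1},
    {"dr": [0,0,0],"offset": [-0.161,-0.233,0.02],"hand": 1},
    {"dr": [0,0,0],"offset": [-0.161,-0.233,0.04],"hand": 1},
    {"dr": [0,0,0],"offset": [-0.161,-0.233,0.06],"hand": 1},
    {"dr": [0,0,0],"offset": [-0.161,-0.233,0.08],"hand": 1},
    {"dr": [0,0,0],"offset": [-0.161,-0.233,0.1],"hand": 1},
    {"dr": [0,0,0],"offset": [-0.161,-0.233,0.04],"hand": 1},
  ],
)

```text
time_s: 16.45
eef_pos: [506.7, 98.1, 162.6]
ee_rot: [-0.014, 0.965, 0.053, 0.258]
force: [0.5, 0.9, 0.9]
grip_width: 1.006
grip_force: 0.0
```

```bash
python3 - <<'E'
from h import *
s=ctrl.sense();p=s["eef_pos"];print(s["time_s"],p.round(1))
u,n=sl(np.radians(6.4));r=np.array([567.6,103.7,60.2])
c=ctrl.camera_info("wrist");im=ctrl.capture("wrist");cv2.imwrite("pics/w7.png",im[:,:,::-1])
for m,st,ce in blobs(im,"red",200):
    q=onplane(c,ce,r+12*n,n);print(st.tolist(),ce.round(1),q.round(1),"origin if upper tag",(q-46.5*u-12*n).round(1))
plan(r+24*n,tool(-n,u))
E
```

```text
16.45 [506.7  98.1 162.6]
[227, 108, 61, 37, 1975] [257.1 126.3] [599.7 108.5  92.8] origin if upper tag [565.7 104.7  59.2]
[240, 194, 36, 28, 927] [257.4 207.1] [543.  102.   59.8] origin if upper tag [508.9  98.2  26.2]
[231, 217, 53, 30, 912] [256.4 236.2] [520.  100.4  46.5] origin if upper tag [485.9  96.6  12.9]
turn [-0.002  0.009 -0.   ] deg 0.4 min rows 1 | shift [0.049 0.037 0.789] mm 95 min rows 2
```

```bash
python3 - <<'E'
from h import *
u,n=sl(np.radians(6.4));r=np.array([567,104.2,60])
c=ctrl.camera_info("wrist");im=ctrl.capture("wrist");print(ctrl.sense()["eef_pos"].round(1))
for m,st,ce in blobs(im,"red",200)[:1]:
    q=onplane(c,ce,r+12*n,n);print(ce.round(1),(q-46.5*u-12*n).round(1))
plan(r+24*n,tool(-n,u))
E
```

```text
[504.9  99.6 161.6]
[263.8 118.6] [566.8 103.4  59.8]
turn [-0.002  0.007  0.002] deg 0.3 min rows 1 | shift [0.026 0.019 0.793] mm 95 min rows 2
```

arm_command(
  increments=[
    {"dr": [0,0.007,0],"offset": [0.026,0.022,0.15],"hand": 1},
    {"dr": [0,0,0],"offset": [0,0,0.25],"hand": 1},
    {"dr": [0,0,0],"offset": [0,0,0.2],"hand": 1},
    {"dr": [0,0,0],"offset": [0,0,0.1],"hand": 1},
    {"dr": [0,0,0],"offset": [0,0,0.05],"hand": 1},
    {"dr": [0,0,0],"offset": [0,0,0],"hand": 1},
  ],
)

```text
time_s: 17.15
eef_pos: [556.7, 99.3, 88.5]
ee_rot: [-0.014, 0.964, 0.053, 0.261]
force: [0.1, -0.9, -0.1]
grip_width: 1.0
grip_force: 0.0
```

```bash
python3 - <<'E'
from h import *
u,n=sl(np.radians(6.4));r=np.array([566.9,103.8,60])
c=ctrl.camera_info("wrist");im=ctrl.capture("wrist");s=ctrl.sense();print(s["eef_pos"].round(1),s["force"].round(1))
for m,st,ce in blobs(im,"red",200)[:1]:
    q=onplane(c,ce,r+12*n,n);print(ce.round(1),(q-46.5*u-12*n).round(1))
plan(r+24*n,tool(-n,u))
E
```

```text
[556.8  99.4  89.3] [-0.2 -0.1 -0.2]
[251.8 161.5] [567.2 103.3  60.2]
turn [ 0.002 -0.009 -0.001] deg 0.4 min rows 1 | shift [-0.046 -0.027  0.055] mm 9 min rows 1
```

arm_command(
  increments=[
    {"dr": [0,0,0],"offset": [-0.035,-0.025,0.045],"hand": 1},
    {"dr": [0,0,0],"offset": [0,0,0],"hand": 1},
    {"dr": [0,0,0],"offset": [0,0,0],"hand": -1},
    {"dr": [0,0,0],"offset": [0,0,0],"hand": -1},
    {"dr": [0,0,0],"offset": [0,0,0],"hand": -1},
    {"dr": [0,0,0],"offset": [0,0,0],"hand": -1},
    {"dr": [0,0,0],"offset": [0,0,0],"hand": -1},
    {"dr": [0,0,0],"offset": [0,0,0],"hand": -1},
  ],
  grip_force=80,
)

```text
time_s: 18.0
eef_pos: [555.8, 102.6, 83.0]
ee_rot: [-0.014, 0.963, 0.053, 0.262]
force: [-4.1, -1.9, 5.9]
grip_width: 0.317
grip_force: 78.7
```

arm_command(
  increments=[
    {"dr": [0,0,0],"offset": [0,0,0],"hand": -1},
    {"dr": [0,0,0],"offset": [0,0,0],"hand": -1},
  ],
)

```text
time_s: 18.2
eef_pos: [555.8, 102.5, 83.0]
ee_rot: [-0.014, 0.963, 0.053, 0.262]
force: [-4.8, -2.3, 6.1]
grip_width: 0.322
grip_force: 78.7
```

Gripped. Lifting along the slope normal, as before.

arm_command(
  increments=[
    {"dr": [0,0,0],"offset": [0,0,-0.1],"hand": -1},
    {"dr": [0,0,0],"offset": [0,0,-0.2],"hand": -1},
    {"dr": [0,0,0],"offset": [0,0,-0.3],"hand": -1},
    {"dr": [0,0,0],"offset": [0,0,-0.3],"hand": -1},
    {"dr": [0,0,0],"offset": [0,0,-0.3],"hand": -1},
    {"dr": [0,0,0],"offset": [0,0,0],"hand": -1},
  ],
)

```text
time_s: 18.8
eef_pos: [482.8, 94.7, 209.9]
ee_rot: [-0.014, 0.963, 0.054, 0.264]
force: [0.1, 0.8, -5.4]
grip_width: 0.315
grip_force: 80.6
```

```bash
python3 - <<'E'
from h import *
a=np.radians(3.75);x=[np.cos(a),np.sin(a),0]
s=ctrl.sense();print(s["eef_pos"].round(1),s["grip_width"],s["force"].round(1))
plan([613.7,-297.5,200],tool([0,0,-1],x))
E
```

```text
[482.8  94.7 209.9] 0.31509642925284914 [ 0.1  0.8 -5.4]
turn [-0.013 -0.682  0.057] deg 30.8 min rows 4 | shift [0.875 3.333 0.082] mm 414 min rows 9
```

arm_command(
  increments=[
    {"dr": [-0.003,-0.17,0.014],"offset": [0,0,0],"hand": -1},
    {"dr": [-0.003,-0.17,0.014],"offset": [0,0,0],"hand": -1},
    {"dr": [-0.003,-0.17,0.014],"offset": [0,0,0],"hand": -1},
    {"dr": [-0.003,-0.17,0.014],"offset": [0,0,0],"hand": -1},
    {"dr": [0,0,0],"offset": [0.05,0.2,0],"hand": -1},
    {"dr": [0,0,0],"offset": [0.09,0.34,0],"hand": -1},
    {"dr": [0,0,0],"offset": [0.09,0.34,0],"hand": -1},
    {"dr": [0,0,0],"offset": [0.09,0.34,0],"hand": -1},
  ],
)

```text
time_s: 19.6
eef_pos: [531.4, -50.2, 204.5]
ee_rot: [-0.001, 0.999, 0.033, -0.003]
force: [0.7, 0.2, -4.8]
grip_width: 0.319
grip_force: 80.5
```

arm_command(
  increments=[
    {"dr": [0,0,0],"offset": [0.09,0.34,0],"hand": -1},
    {"dr": [0,0,0],"offset": [0.09,0.34,0],"hand": -1},
    {"dr": [0,0,0],"offset": [0.09,0.34,0],"hand": -1},
    {"dr": [0,0,0],"offset": [0.09,0.34,0],"hand": -1},
    {"dr": [0,0,0],"offset": [0.09,0.34,0],"hand": -1},
    {"dr": [0,0,0],"offset": [0.09,0.34,0],"hand": -1},
    {"dr": [0,0,0],"offset": [0.02,0.07,0],"hand": -1},
    {"dr": [0,0,0],"offset": [0,0,0],"hand": -1},
  ],
)

```text
time_s: 20.4
eef_pos: [614.7, -298.2, 202.8]
ee_rot: [-0.002, 0.999, 0.032, -0.003]
force: [0.9, 0.2, -5.8]
grip_width: 0.318
grip_force: 81.3
```

```bash
python3 - <<'E'
from h import *
p=ctrl.sense()["eef_pos"];R=quat();z=R.as_matrix()[:,2]
c=ctrl.camera_info("wrist");im=ctrl.capture("wrist");cv2.imwrite("pics/w8.png",im[:,:,::-1])
for m,st,ce in blobs(im,"red",400,s=90):
    q=onplane(c,ce,p+14*z,z);print(st.tolist(),ce.round(1),"tool frame",R.inv().apply(q-p).round(1))
a=np.radians(3.75);plan([613.7,-297.5,64],tool([0,0,-1],[np.cos(a),np.sin(a),0]))
s=ctrl.sense();print(s["time_s"],s["eef_pos"].round(1))
E
```

```text
[220, 87, 82, 38, 1232] [260.4  99.4] tool frame [73.2  1.3 14. ]
[211, 131, 93, 55, 4510] [257.2 157.7] tool frame [45.8 -0.2 14. ]
[470, 265, 42, 119, 2955] [497.1 332.1] tool frame [-59.6 141.2  14. ]
[228, 282, 60, 44, 2564] [257.  303.3] tool frame [-39.2  -0.4  14. ]
turn [-0.005  0.007  0.   ] deg 0.4 min rows 1 | shift [-0.009  0.006  1.164] mm 140 min rows 3
20.45 [ 614.7 -296.8  203.6]
```

arm_command(
  increments=[
    {"dr": [-0.005,0.007,0],"offset": [-0.004,0.006,0.15],"hand": -1},
    {"dr": [0,0,0],"offset": [0,0,0.3],"hand": -1},
    {"dr": [0,0,0],"offset": [0,0,0.3],"hand": -1},
    {"dr": [0,0,0],"offset": [0,0,0.25],"hand": -1},
    {"dr": [0,0,0],"offset": [0,0,0.15],"hand": -1},
    {"dr": [0,0,0],"offset": [0,0,0],"hand": -1},
    {"dr": [0,0,0],"offset": [0,0,0],"hand": -1},
  ],
)

```text
time_s: 21.15
eef_pos: [615.1, -297.2, 68.9]
ee_rot: [0.001, 0.999, 0.034, 0.002]
force: [-0.7, 0.5, -5.2]
grip_width: 0.321
grip_force: 81.1
```

```bash
python3 - <<'E'
from h import *
c=ctrl.camera_info("wrist");im=ctrl.capture("wrist");cv2.imwrite("pics/w9.png",im[:,:,::-1])
a=np.radians(3.75);s=ctrl.sense();print(s["eef_pos"].round(1))
w=mask(im,"red",90,25)
for r in(105,210,225): 
    xs=np.nonzero(w[r])[0];print(r,xs.min(),xs.max()) if len(xs) else 0
ys=np.nonzero(w[:,240])[0];r0=ys.min();xs=np.nonzero(w[r0+4])[0];xs=xs[(xs>150)&(xs<380)]
p1,p2=onz(c,(xs.min(),r0),22),onz(c,(xs.max()+1,r0),22);m=(p1+p2)/2;ax=np.array([np.cos(a),np.sin(a),0])
print(r0,xs.min(),xs.max(),np.linalg.norm(p1-p2).round(1),"centre",(m-74*ax).round(1))
plan([613.7,-297.5,38],tool([0,0,-1],ax))
E
```

```text
[ 615.5 -297.7   69.7]
105 196 332
210 202 324
225 203 323
97 195 332 76.6 centre [ 613.8 -300.9   22. ]
turn [ 0.005 -0.006  0.002] deg 0.4 min rows 1 | shift [-0.015 -0.003  0.264] mm 32 min rows 1
```

View pics/w9.png

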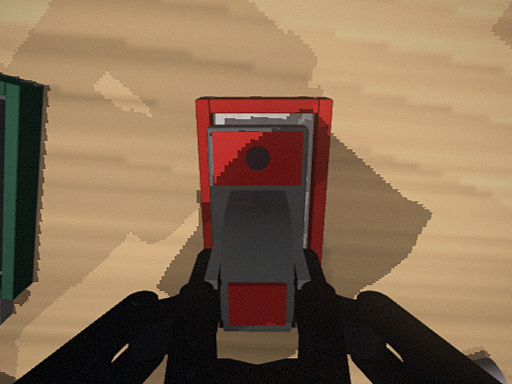

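The red rim is at columns 196–332 (centre 264) and the housing's centre is at 257, so I shift about 3 mm to the right and set it down.

arm_command(
  increments=[
    {"dr": [0,0,0.002],"offset": [-0.006,0.024,0],"hand": -1},
    {"dr": [0,0,0],"offset": [0,0,0],"hand": -1},
    {"dr": [0,0,0],"offset": [0,0,0.08],"hand": -1},
    {"dr": [0,0,0],"offset": [0,0,0.09],"hand": -1},
    {"dr": [0,0,0],"offset": [0,0,0.05],"hand": -1},
    {"dr": [0,0,0],"offset": [0,0,0.03],"hand": -1},
    {"dr": [0,0,0],"offset": [0,0,0],"hand": -1},
  ],
)

```text
time_s: 21.9
eef_pos: [614.1, -300.9, 37.3]
ee_rot: [0.001, 0.999, 0.032, 0.001]
force: [-0.8, 0.4, -4.3]
grip_width: 0.319
grip_force: 81.3
```

```bash
python3 - <<'E'
from h import *
c=ctrl.camera_info("wrist");im=ctrl.capture("wrist")
s=ctrl.sense();print(s["eef_pos"].round(1),s["force"].round(1))
w=mask(im,"red",90,25);xs=np.nonzero(w[112])[0];xs=xs[(xs>120)&(xs<400)];print(xs.min(),xs.max())
E
```

```text
[ 614.3 -301.1   37.9] [-0.5 -0.1 -5.1]
176 338
```

Aligned (rim centre at column 257). I lower until it touches.

arm_command(
  increments=[
    {"dr": [0,0,0],"offset": [0,0,0.02],"hand": -1},
    {"dr": [0,0,0],"offset": [0,0,0],"hand": -1},
  ],
)

```text
time_s: 22.15
eef_pos: [614.3, -301.1, 35.7]
ee_rot: [0.001, 0.999, 0.032, 0.001]
force: [-0.5, -0.2, -4.6]
grip_width: 0.32
grip_force: 81.3
```

arm_command(
  increments=[
    {"dr": [0,0,0],"offset": [0,0,0.01],"hand": -1},
    {"dr": [0,0,0],"offset": [0,0,0],"hand": -1},
  ],
)

```text
time_s: 22.35
eef_pos: [614.4, -301.3, 35.2]
ee_rot: [0.002, 0.999, 0.032, 0.002]
force: [-2.3, -0.8, -1.1]
grip_width: 0.316
grip_force: 81.7
```

arm_command(
  increments=[
    {"dr": [0,0,0],"offset": [0,0,0.008],"hand": -1},
    {"dr": [0,0,0],"offset": [0,0,0],"hand": -1},
    {"dr": [0,0,0],"offset": [0,0,0],"hand": -0.3},
    {"dr": [0,0,0],"offset": [0,0,0],"hand": 0},
    {"dr": [0,0,0],"offset": [0,0,0],"hand": 0.6},
    {"dr": [0,0,0],"offset": [0,0,0],"hand": 1},
    {"dr": [0,0,0],"offset": [0,0,0],"hand": 1},
  ],
)

```text
time_s: 23.05
eef_pos: [614.4, -301.2, 33.5]
ee_rot: [0.001, 0.999, 0.032, 0.001]
force: [-0.1, -0.9, -0.4]
grip_width: 0.978
grip_force: 0.0
```

arm_command(
  increments=[
    {"dr": [0,0,0],"offset": [0,0,-0.2],"hand": 1},
    {"dr": [0,0,0],"offset": [0,0,-0.35],"hand": 1},
    {"dr": [0,0,0],"offset": [0,0,-0.4],"hand": 1},
    {"dr": [0,0,0],"offset": [0,0,-0.4],"hand": 1},
    {"dr": [0,0,0],"offset": [0,0,-0.4],"hand": 1},
    {"dr": [0,0,0],"offset": [0,0,-0.2],"hand": 1},
    {"dr": [0,0,0],"offset": [0,0,0],"hand": 1},
  ],
)

```text
time_s: 23.75
eef_pos: [614.5, -301.1, 272.2]
ee_rot: [0.004, 0.999, 0.032, 0.005]
force: [-0.0, -0.3, -0.3]
grip_width: 0.999
grip_force: 0.0
```

```bash
python3 - <<'E'
from h import *
s=ctrl.sense();print(s["time_s"],s["eef_pos"].round(1),s["force"].round(1))
c=ctrl.camera_info("wrist");im=ctrl.capture("wrist");cv2.imwrite("pics/w10.png",im[:,:,::-1])
for col in("red","green","blue"):
  for m,st,ce in blobs(im,col,60): print(col,st.tolist(),ce.round(1),onz(c,ce,20).round(1))
S=ctrl.camera_info("side");im=ctrl.capture("side");cv2.imwrite("pics/s10.png",im[:,:,::-1])
print("yellow/blue side",[x[2].round(1) for k in("yellow","blue") for x in blobs(im,k,30)])
E
```

```text
23.75 [ 614.5 -301.1  272.2] [-0.  -0.3 -0.3]
red [222, 88, 67, 120, 2431] [255.4 146.7] [ 618.2 -300.3   20. ]
red [237, 101, 38, 24, 801] [255.6 112.1] [ 659.4 -298.    20. ]
red [246, 151, 21, 17, 355] [256. 159.] [ 602.9 -302.    20. ]
red [238, 174, 36, 21, 566] [255.8 185.1] [ 569.1 -303.9   20. ]
red [440, 239, 72, 87, 4470] [479.3 281.5] [ 445.7 -627.9   20. ]
green [68, 65, 69, 90, 632] [108.1  93. ] [ 670.3 -126.5   20. ]
green [83, 82, 38, 32, 720] [102.8  97.7] [ 664.7 -120.    20. ]
green [105, 154, 22, 45, 206] [118.4 179.1] [ 566.5 -131.2   20. ]
green [77, 162, 35, 22, 473] [ 96.2 171.6] [ 574.6 -104.3   20. ]
blue [53, 82, 33, 58, 1457] [ 68. 110.] [648.  -78.3  20. ]
yellow/blue side [array([257.9, 141.9]), array([255.1, 230.6]), array([285.4, 225.9]), array([289.8, 253. ]), array([273.3, 162.2]), array([202.8, 170.4]), array([ 65.6, 365.9]), array([126.1, 372.8])]
```

View pics/w10.png

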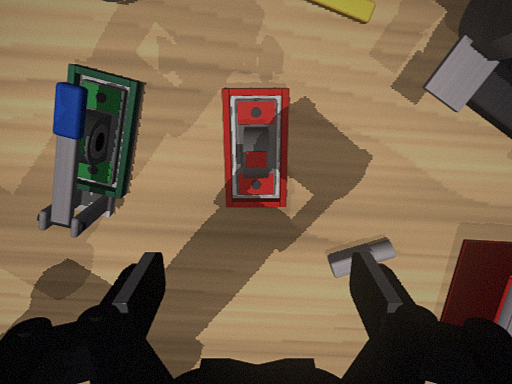

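The picture shows red flat in the red nest (tags at (256,112) and (256,185)) and green under the shut lever (handle at (68,110)). The yellow tags are at unchanged pixels in the side view. Handing in.

```bash
python3 -c "
from rig import ctrl
print(ctrl.finish_job())"
```

```text
the job is handed in; nothing more can be done
None
```

I handed the job in at about 24 s on the robot's clock, but the hand-in gave no verdict: in the last pictures green lies flat in its nest with the clamp shut, red lies flat in its nest, and yellow has not moved; the mug was not measured again, but nothing went near it.

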